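# Shim the rocking gauge stand

## Task

The square gauge stand rocks because the foot under its brass thumb pad is too short. Push the wooden wedge, thin end first, along the bench and under that foot until the stand sits level and no longer rocks, without ramming it; then press down on the brass pad for a moment with a fingertip to check that it stays put, and leave everything. Do not pick up or tip the wedge, and leave the other things on the bench where they are.

Things in the scene. Friction and masses are not known exactly. Their poses are not given: they have to be found in the camera images.
- wedge: Loose plain light-wood wedge, 70 to 120 g, 110 mm long (x), 60 mm wide (y). Origin at the centre of its underside; +x points to the thin end. Thickness grows evenly from 2 mm at the thin end (x = +55 mm) to 26 mm at the upright flat butt (x = -55 mm). Starts flat on the bench, thin end about 28 to 68 mm short of the foot, aimed roughly at it (up to 20 mm aside, 0.2 rad askew).
- butt (a point): Centre of the wedge's thick end face (60 mm wide, 26 mm high), 13 mm above the bench: where to push. Friction keeps the wedge in place once it is under the foot.
- base: Fixed place of the gauge stand, which cannot slide. Origin on the bench exactly below the short foot; x is level, from the short foot to the opposite foot (240 mm away), z up. The stand rests on two rubber discs at x = 120, y = +-120 mm and rocks about the line between them. Two thin rubber stops stand under the plate at x = 85, y = +-75 mm; the bench is bare for x below 70 mm.
- corner (a point): Tip of the plate corner over the short foot, on its top face. The plate is grey, square, 200 mm a side, 12 mm thick, its top 46 mm above the bench when level; the tip is at x = -21 mm of base. All it carries besides the pad (V-blocks with a steel mandrel to 120 mm high, post and dial gauge to 235 mm) is at x above 50 mm of base.
- foot: The short foot: a steel leg with a ball end of 13 mm radius. Origin at its lowest point, about 6 mm above the bench while rocked down, 12 mm when level. It must ride on the wedge's sloping top: the wedge first meets it with the wedge's origin about 38 mm before the foot along the push, and the stand is level at about 10 mm before it.
- pad: Round brass thumb pad, 34 mm across, 9 mm thick, on the plate's corner nearly above the short foot (14 mm from it towards the opposite foot), fixed to the stand. Origin at the centre of its top face, 55 mm above the bench when level. A press of 3 to 20 N kept for half a second is a good check; more than 45 N is too much.
- stand (a joint): Rocking angle in rad: 0 is level and steady (a hard stop), 0.05 is rocked down towards the short foot, where it rests at the start by its own weight. Below 0.006 counts as level. Raising it with the wedge takes a push of about 3 to 8 N; past level the wedge jams and the push rises by 2 to 3 N per mm. More than 40 N on the wedge is ramming.
- stone: Bystander: grey sharpening stone 180 x 60 x 26 mm, lying to the right of the work as the robot sees it. Origin at the centre of its underside, x along its length.
- finial: Bystander: turned wooden finial, 42 mm across, 77 mm tall, upright. Origin at the centre of its underside.
- pulley: Bystander: brass pulley lying flat, 60 mm across, 30 mm high. Origin at the centre of its underside.
- clamp: Bystander: wooden hand-screw clamp lying flat, 200 mm long (x) by 300 mm over its screw handles (y), 36 mm high. Origin at the centre of its underside.
Not all that is in view belongs to the job. What is shaped like the wedge but grey or purple is not meant.

How it is judged (in metres and radians):
On the way, in this order (a step that is already met when the one before it is completed fails the run):
1. the wedge carries the short foot and the stand is level (value of joint stand below 0.006 rad and contact force between wedge and foot above 1 N), for 0.2 s.
2. the brass pad is pressed with a fingertip and the stand stays level (all of step 1 and contact force between the fingers and pad above 2 N), for 0.2 s.
At the end, for the whole second after the job is handed in: The stand is level (rocking angle below 0.006 rad), its short foot bears on the wedge with more than 1 N, the wedge lies flat on the bench (within 4 mm and 0.05 rad) at rest, and the four bystanders are within 20 mm of where they were (all of step 1 and height (world z) of wedge below 0.004 m and angle between wedge's own z axis and vertical below 0.05 rad and linear speed of wedge below 0.01 m/s and distance of each of stone, finial, pulley, clamp from where it was at the start of the episode below 0.02 m); the robot touches nothing.
It fails at once if the wedge is lifted or tipped (height (world z) of wedge above 0.01 m or angle between wedge's own z axis and vertical above 0.15 rad).
It fails at once if the wedge is rammed or squeezed (more than 40 N) (contact force between the fingers and wedge above 40 N).
It fails at once if the pad is pressed with more than 45 N (contact force between the fingers and pad above 45 N).
It fails at once if a bystander is moved (distance of any of stone, finial, pulley, clamp from where it was at the start of the episode above 0.02 m).
It also fails if it takes over 58 s, if anything falls off the work surface, if the arm or the gripper's body presses on something with over 40 N, if the wrist force passes 120 N, or if a joint passes its speed limit or range.

## Robot

A 7-joint arm with a two-finger parallel gripper is mounted at the origin on the work surface. World frame = base frame: x ahead of the robot, y to its left, z up, the work surface at z = 0. Lengths are in mm, angles in rad, forces in N, time in s.
With the tool pointing down it reaches from about 425 to 925 mm from the base axis. Payload 6.8 kg.
Tool frame: the origin (TCP) lies on the front face of the gripper's body, between the roots of the fingers; the fingertips stand 80 mm ahead of it and the grasp point (between the pads) lies 61 mm ahead of it; z points along the fingers, x is the direction in which the jaws open and shut, and the axes are right-handed (so a half turn about z gives the same grasp; the last joint's range is limited). The gripper opens to 88 mm and grips with 3 to 60 N. Pads are 20 mm wide; open, the fingers measure 115 mm over their backs; the gripper's body (75 mm by 178 mm) begins 61 mm behind the grasp point.
Start: joints at [-0.108, 0.477, 0.022, 1.555, -0.011, 1.109, -0.083], TCP at [675.015, 0.006, 302.664] pointing down, gripper open.
Joint ranges: [-2.96, 2.96], [-0.34, 2.1], [-1.41, 1.46], [0.24, 2.44], [-1.37, 4.51], [0.17, 1.92], [-2.96, 2.96]. Speed limits (rad/s): [2.39, 2.39, 3.14, 3.14, 3.14, 3.14, 3.14].

## Interface

Orientations are given as a unit quaternion [x, y, z, w].
In Python, from cell import robot gives the robot as it stands. The module is installed in compiled form; this text tells all that it offers.
- The arm moves only by the shell command python3 -m crank 'ROWS' [FORCE]. ROWS is JSON, a list of rows, each an object with "hand": the closure, from -1 (fully open) to 1 (shut); "offset": the shift along the world's x, y, z in m, a list of three; "turn": the turn about the world's z in rad. In form: [{"hand": hand, "offset": [x, y, z], "turn": turn}, ...]. A call has exactly 10 rows; each row shifts and turns the pose as measured when the row begins; what a row does not reach is not made up. A row lasts 1/12 s, in which the tool goes at most 41.7 mm and 7.16 degrees, less where a joint would pass 70% of its speed; a pose out of reach is approached as far as the arm can. A call is refused whole if a number of a shift passes 0.0417 or a number of a turn 0.125, either way. A call with a gripper value outside its range is refused whole. The fingers move at their own pace and stop on an object; FORCE is the grip in N (left out, the last holds). Time passes only in rows, so rows that do not move let the fingers close, or fill a call up. It gives the time, the measured TCP pose, the force and the opening at its end, in the units of the state.
- robot.state(): the state, without advancing time (a new reading comes with each control period).
- robot.capture(name): name is "scene" or "side" or "wrist"; returns a dict with "pixels" (480x640x3 uint8, blue, green, red), "depth" (480x640 float32, mm along the optical axis (not along the pixel's ray), 0 where there is no reading), "fx", "fy", "cx", "cy" (pixels), "world_to_cam" (4x4, takes a point from world to camera coordinates). Camera axes: x right, y down, z forward; pixel columns grow to the right and rows downward; lengths in mm; the calibration is good to about 2 mm. A picture is of the moment at which its call begins.
- robot.sign_off(): hands the job in, once; it reports no verdict.
Trained networks look in a picture, given as the dict that the camera call returned (one of the last four; its "shot" number tells which), for a name from the list of things; names that differ only in an ending like _2 or _b are one class to them, and where a whole thing is asked for, a point or a joint stands for the part that bears it (a point fixed in the world has none). Each returns a list of dicts, best first, with "score" (0 to 1); they miss things now and then, are a little off and sometimes report something else, mostly with a low value. They report only what shows in the picture. A call takes as long as a camera call. They do not tell look-alikes from the thing itself.
- robot.cut_out(picture, thing): "pixels" (480x640 bool, what is visible of it) and "pixel" ([column, row] in pixels, amid what is visible of it).
The state is a dict: "t": time; "joint_pos": joint angles; "joint_vel": joint speeds; "joint_efforts": joint torques, N m; "position": TCP position; "tcp_rot": TCP orientation; "wrist_force": force on the tool from outside, world axes, zero at the start; "moment": the same for the moment, N m; "width": opening from 0.0 (shut) to 1.0 (fully open).
Only numpy, scipy, OpenCV 4.12 (cv2) and the standard library are available. Lean on these libraries where they do the work, as an engineer would, in place of code of your own. Each camera call takes 0.05 s, during which the arm holds its last target.

## Working session

There is one attempt and no reset: what is moved stays moved. The work goes in short steps, Python scripts to look and compute and a shell command to move; the robot and the scene stay as the last step left them, time stands still between calls to the robot, and variables do not carry over. Pictures are saved under pics/ and viewed, and the job is handed in when it is done.

```bash
mkdir -p pics; ls
cat > h.py <<'E'
import numpy as np,cv2
from cell import robot
def pt(c,u,v,z=None):
    """pixel->world; with z given intersect plane, else use depth"""
    W=np.linalg.inv(c["world_to_cam"]); r=np.array([(u-c["cx"])/c["fx"],(v-c["cy"])/c["fy"],1.0])
    if z is None:
        d=c["depth"][int(v),int(u)]; return (W@np.r_[r*d,1])[:3]
    o=W[:3,3]; d=W[:3,:3]@r; return o+d*(z-o[2])/d[2]
def proj(c,p):
    q=c["world_to_cam"]@np.r_[p,1]; return q[0]/q[2]*c["fx"]+c["cx"],q[1]/q[2]*c["fy"]+c["cy"]
def cloud(c,m):
    v,u=np.nonzero(m&(c["depth"]>0)); d=c["depth"][v,u]
    P=np.c_[(u-c["cx"])/c["fx"]*d,(v-c["cy"])/c["fy"]*d,d,np.ones(len(d))]
    return (P@np.linalg.inv(c["world_to_cam"]).T)[:,:3]
E
python3 - <<'E'
from h import *
for n in ["scene","side"]:
    c=robot.capture(n); cv2.imwrite(f"pics/{n}0.png",c["pixels"])
    for t in ["wedge","pad","corner","stone","finial","pulley","clamp","foot"]:
        for r in robot.cut_out(c,t)[:3]:
            P=cloud(c,r["pixels"]); print(n,t,round(r["score"],2),np.round(r["pixel"]),r["pixels"].sum(),np.round(np.median(P,0)) if len(P) else None)
c=robot.capture("wrist"); cv2.imwrite("pics/wrist0.png",c["pixels"])
print(robot.state())
E
```

```text
pics
scene wedge 0.79 [275. 351.] 1997 [ 813. -241.   14.]
scene wedge 0.72 [311. 221.] 1149 [ 501. -110.   12.]
scene wedge 0.69 [342. 267.] 1520 [649. -86.  12.]
scene pad 0.57 [402. 231.] 177 [615.  39.  48.]
scene corner 0.89 [452. 216.] 9230 [611. 135.  49.]
scene stone 0.85 [168. 224.] 2378 [ 453. -394.   24.]
scene finial 0.61 [424. 305.] 737 [793.  23.  45.]
scene pulley 0.77 [363. 342.] 1033 [834. -92.  19.]
scene clamp 0.74 [126. 312.] 7978 [ 686. -477.   30.]
scene foot 0.5 [392. 247.] 49 [623.  23.  18.]
side wedge 0.98 [367. 292.] 1676 [486. -96.  12.]
side wedge 0.97 [301. 199.] 943 [ 797. -231.   12.]
side wedge 0.86 [390. 232.] 1107 [ 571. -273.   11.]
side pad 0.54 [266. 289.] 183 [608.  44.  49.]
side corner 0.91 [217. 321.] 15136 [585. 157.  50.]
side stone 0.76 [471. 235.] 1977 [ 430. -370.   24.]
side finial 0.58 [210. 259.] 168 [774.  43.  12.]
side pulley 0.56 [245. 225.] 557 [816. -79.  18.]
side clamp 0.75 [408. 184.] 3091 [ 643. -456.   28.]
{'t': 0.95, 'joint_pos': array([-0.10809241,  0.4769728 ,  0.02241015,  1.5553861 , -0.01151858,
        1.10926714, -0.08311556]), 'joint_vel': array([ 1.00725609e-03,  1.97738138e-03, -1.07276076e-04, -4.30460785e-05,
       -2.24989350e-03, -4.83046298e-04,  2.35372248e-04]), 'joint_efforts': array([-3.46910874e-04, -5.82718349e+01,  1.53263714e+00, -2.72937548e+01,
       -5.44736988e-02,  9.90600995e-03,  5.75312674e-05]), 'position': array([6.75029344e+02, 5.81790373e-05, 3.02688237e+02]), 'tcp_rot': array([ 9.99999998e-01, -3.06966114e-05,  4.64219637e-05, -1.70227906e-05]), 'wrist_force': array([-0.48255023, -0.34054275,  1.06356138]), 'moment': array([ 0.01468553, -0.06373102,  0.03785069]), 'width': 1.0039550345527717}
```

View pics/scene0.png

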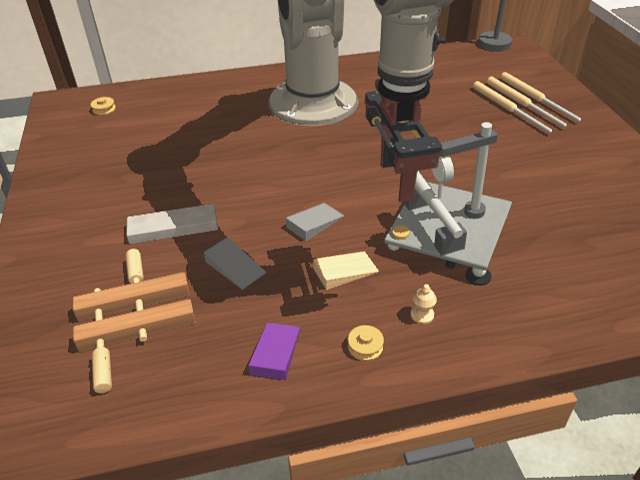

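View pics/side0.png

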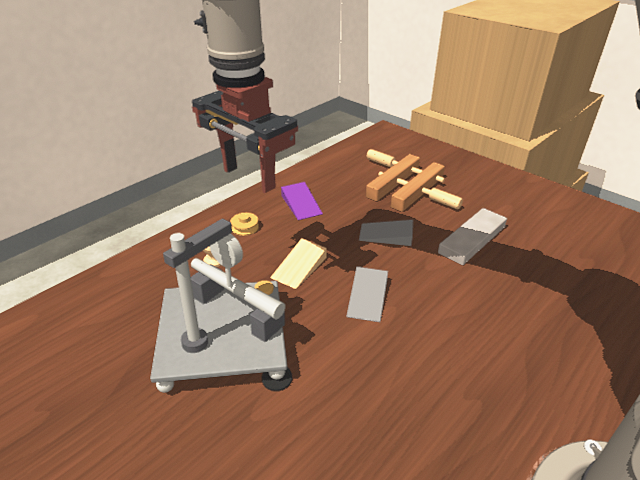

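View pics/wrist0.png

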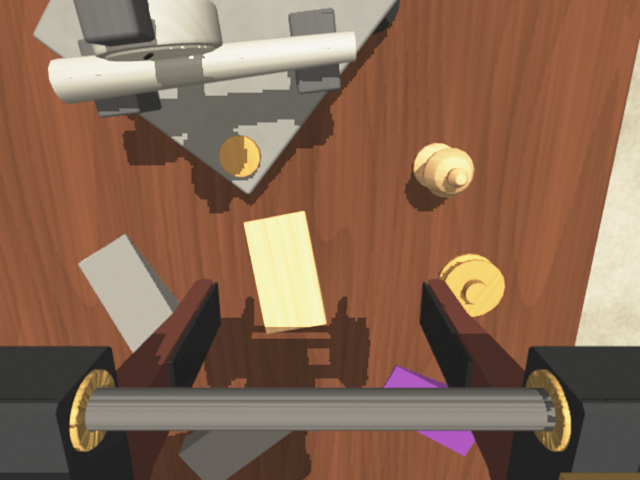

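Candidates in the scene view are the light wood wedge (345,268), light grey (313,221), dark grey (233,262) and purple (275,351). I choose the light wood one at (345,268). In the wrist view it is at (285,270), with its butt towards the bottom. Next I'll measure it and check it in a close crop.

Run:
```python
from h import *
C={n:robot.capture(n) for n in ["scene","wrist","side"]}
c=C["scene"]; cv2.imwrite("pics/crop1.png",cv2.resize(c["pixels"][180:330,260:460],(800,600),interpolation=cv2.INTER_CUBIC))
for n,c in C.items():
    for t in ["wedge","pad","finial","pulley"]:
        for r in robot.cut_out(c,t):
            m=r["pixels"]; col=c["pixels"][m].mean(0)
            if t=="wedge" and not (col[2]>col[0]+30): continue
            P=cloud(c,m)
            if len(P)<20: continue
            if t=="wedge":
                A=np.c_[P[:,:2],np.ones(len(P))]; k=np.ones(len(P),bool)
                for _ in range(15):
                    s=np.linalg.lstsq(A[k],P[k,2],rcond=None)[0]; k=abs(A@s-P[:,2])<2
                rect=cv2.minAreaRect(P[k][:,:2].astype(np.float32))
                print(n,t,r["score"],"grad",s[:2],np.hypot(*s[:2]),"dir to thin",np.arctan2(-s[1],-s[0]),rect,"\n",np.round(cv2.boxPoints(rect)), k.mean())
            else:
                top=P[P[:,2]>np.percentile(P[:,2],90)-4]; print(n,t,round(r["score"],2),np.round(r["pixel"]),np.round([P.min(0),P.max(0)]).tolist(),np.round([np.median(top,0),top.min(0),top.max(0)],1).tolist())
    # pad by colour
```

```text
scene wedge 0.95 grad [ 0.03909291 -0.21617057] 0.2196769653654309 dir to thin 1.7497056015324228 ((644.5364990234375, -75.63348388671875), (64.4525146484375, 109.8662109375), 12.839025497436523) 
 [[ 601.  -29.]
 [ 625. -136.]
 [ 688. -122.]
 [ 664.  -15.]] 0.664654594232059
scene wedge 0.28 grad [0.00801175 0.0022211 ] 0.008313928419018287 dir to thin -2.8711544737062447 ((612.0006713867188, 40.40963363647461), (33.071598052978516, 32.49512481689453), 4.1902265548706055) 
 [[594.  55.]
 [597.  23.]
 [630.  25.]
 [627.  58.]] 0.5818965517241379
scene pad 0.48 [404. 231.] [[585.0, 24.0, 38.0], [629.0, 58.0, 53.0]] [[613.4, 40.7, 48.9], [594.5, 24.1, 46.5], [628.6, 56.8, 53.0]]
scene finial 0.98 [425. 308.] [[730.0, 6.0, -4.0], [806.0, 51.0, 78.0]] [[787.1, 24.8, 61.6], [772.5, 13.8, 57.2], [800.5, 39.7, 78.4]]
scene pulley 0.75 [364. 340.] [[780.0, -120.0, -3.0], [858.0, -61.0, 33.0]] [[828.1, -90.3, 28.9], [803.9, -110.6, 23.5], [842.6, -66.2, 33.2]]
wrist wedge 0.72 grad [ 0.0020795  -0.00085502] 0.0022484134644994553 dir to thin 2.7514980322474027 ((829.126708984375, -85.320602416
[... 1110 characters left out ...]
50165235
side pad 0.76 [264. 287.] [[593.0, 28.0, 41.0], [627.0, 58.0, 52.0]] [[609.6, 44.4, 49.0], [592.7, 27.9, 46.5], [626.6, 58.0, 51.6]]
side finial 0.73 [210. 260.] [[761.0, 29.0, -0.0], [811.0, 50.0, 45.0]] [[773.2, 47.5, 41.3], [767.6, 44.1, 36.1], [778.5, 50.4, 45.3]]
side pulley 0.81 [245. 226.] [[794.0, -115.0, -1.0], [853.0, -56.0, 31.0]] [[820.9, -84.6, 28.5], [812.2, -97.0, 23.1], [836.2, -74.3, 30.8]]
side pulley 0.22 [471. 235.] [[405.0, -477.0, 1.0], [466.0, -296.0, 28.0]] [[433.9, -379.3, 25.1], [405.1, -477.4, 22.4], [465.5, -297.3, 28.3]]
side pulley 0.21 [211. 261.] [[688.0, 29.0, -0.0], [811.0, 96.0, 87.0]] [[773.2, 47.7, 41.6], [688.0, 44.1, 36.1], [778.5, 95.8, 87.1]]
```

View pics/crop1.png

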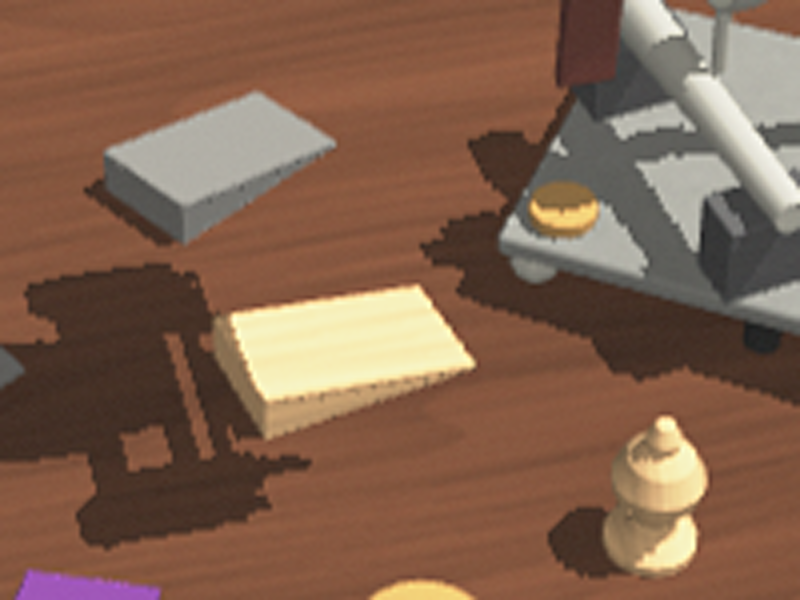

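Run:
```python
from h import *
C={n:robot.capture(n) for n in ["scene","wrist","side"]}
for n,c in C.items():
    rs=robot.cut_out(c,"corner")
    if rs:
        r=rs[0]; P=cloud(c,r["pixels"])
        k=(P[:,2]>33)&(P[:,2]<55)
        for _ in range(15):
            A=np.c_[P[:,:2],np.ones(len(P))]; s=np.linalg.lstsq(A[k],P[k,2],rcond=None)[0]; k=abs(A@s-P[:,2])<1.5
        Q=P[k]; rect=cv2.minAreaRect(Q[:,:2].astype(np.float32))
        print(n,r["score"],"grad",s[:2],np.hypot(*s[:2]),np.arctan2(s[1],s[0]),rect,np.round(cv2.boxPoints(rect)).tolist())
# wedge in wrist by colour
c=C["wrist"]; P0=c["pixels"].astype(int); m=(P0[...,2]>180)&(P0[...,2]-P0[...,0]>40); m[:,:200]=0;m[:190]=0;m[345:]=0;m[:,340:]=0
cs,_=cv2.findContours(m.astype(np.uint8),0,1); k=max(cs,key=cv2.contourArea)
ap=cv2.approxPolyDP(k,6,True)[:,0]; print(ap.tolist())
P=cloud(c,m); A=np.c_[P[:,:2],np.ones(len(P))]; kk=np.ones(len(P),bool)
for _ in range(15):
    s=np.linalg.lstsq(A[kk],P[kk,2],rcond=None)[0]; kk=abs(A@s-P[:,2])<2
print("wrist wedge",s,cv2.minAreaRect(P[kk][:,:2].astype(np.float32)),np.arctan2(-s[1],-s[0]))
for u,v in ap: print(u,v,np.round(pt(c,u,v,26),1),np.round(pt(c,u,v,2),1))
```

```text
scene 0.56 grad [-0.00440566  0.04908108] 0.0492784129922322 1.6603193210901361 ((601.3013305664062, 145.81700134277344), (198.76609802246094, 202.24838256835938), 51.784976959228516) [[460.0, 130.0], [619.0, 5.0], [742.0, 161.0], [583.0, 286.0]]
wrist 0.8 grad [-0.00449178  0.04943427] 0.04963792463962313 1.6614111452755023 ((595.0057983398438, 142.98211669921875), (188.326904296875, 199.0890655517578), 51.46965408325195) [[458.0, 131.0], [614.0, 7.0], [732.0, 155.0], [576.0, 279.0]]
side 0.75 grad [-0.00592856  0.05064343] 0.05098926136877805 1.6873306149215788 ((597.6483764648438, 150.4945526123047), (198.39743041992188, 201.55572509765625), 51.53297424316406) [[457.0, 136.0], [615.0, 10.0], [738.0, 165.0], [580.0, 291.0]]
[[304, 211], [243, 223], [267, 332], [326, 323]]
wrist wedge [  0.04306741  -0.21518903 -30.12504242] ((641.5201416015625, -74.90156555175781), (60.73479461669922, 110.65245056152344), 10.64614486694336) 1.7683241744556792
304 211 [661.7  -9.2  26. ] [660.8 -15.4   2. ]
243 223 [606.3 -20.5  26. ] [601.7 -27.4   2. ]
267 332 [ 623.9 -132.5   26. ] [ 620.4 -146.9    2. ]
326 323 [ 682.1 -122.5   26. ] [ 682.6 -136.2    2. ]
```

The crop shows the light wood wedge with its butt at crop (240,370), pointing left and away from the stand. The thin end, near crop (450,330), faces the pad at (563,207). Estimates:
- **Wedge:** origin (642,-74.5), heading 1.76 rad.
- **Foot:** (613,28).
- **Stand axis:** about 1.686 rad.

The plan is to push with both fingertips on the butt, drifting slightly left so the foot ends up centred.

```bash
python3 -m crank '[{"hand":0.43,"offset":[-0.002,-0.017,-0.01],"turn":0.019},{"hand":0.43,"offset":[-0.002,-0.017,-0.01],"turn":0.019},{"hand":0.43,"offset":[-0.002,-0.017,-0.01],"turn":0.019},{"hand":0.43,"offset":[-0.002,-0.017,-0.01],"turn":0.019},{"hand":0.43,"offset":[-0.002,-0.017,-0.01],"turn":0.019},{"hand":0.43,"offset":[-0.002,-0.017,-0.01],"turn":0.019},{"hand":0.43,"offset":[-0.002,-0.017,-0.01],"turn":0.019},{"hand":0.43,"offset":[-0.002,-0.017,-0.01],"turn":0.019},{"hand":0.43,"offset":[-0.002,-0.017,-0.01],"turn":0.019},{"hand":0.43,"offset":[0,0,0],"turn":0}]' 20
python3 - <<'E'
from h import *
s=robot.state(); print(s["position"],s["tcp_rot"],s["width"],s["wrist_force"])
c=robot.capture("wrist"); cv2.imwrite("pics/wrist1.png",c["pixels"])
E
```

```text
t: 2.83
position: [656.4, -156.6, 210.4]
tcp_rot: [0.996, 0.092, 0.002, -0.001]
wrist_force: [-0.6, 0.1, -0.7]
width: 0.297
[ 656.37071227 -156.56102084  210.39514477] [ 0.99573413  0.09224433  0.00178357 -0.00116215] 0.2966100183771002 [-0.55555184  0.12192852 -0.73383465]
```

View pics/wrist1.png

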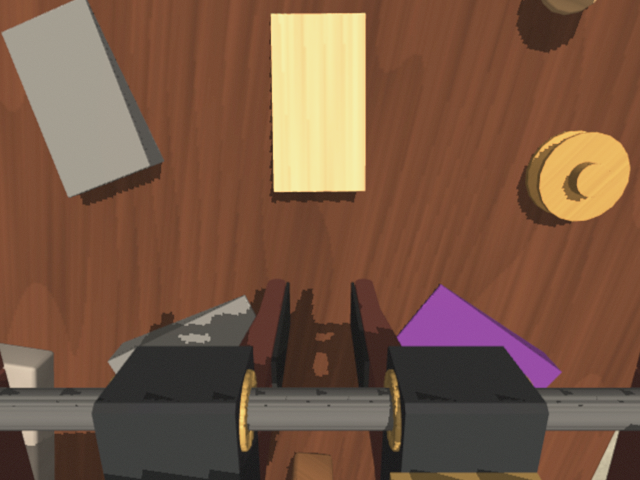

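```bash
python3 - <<'E'
from h import *
c=robot.capture("wrist")
for u,v,z in [(247,297,26),(440,285,26),(275,192,26),(365,192,26),(272,14,2),(364,14,2)]: print(u,v,np.round(pt(c,u,v,z),1))
E
python3 -m crank '[{"hand":0.43,"offset":[0.001,0,-0.015],"turn":0},{"hand":0.43,"offset":[0,0,-0.015],"turn":0},{"hand":0.43,"offset":[0,0,-0.015],"turn":0},{"hand":0.43,"offset":[0,0,-0.015],"turn":0},{"hand":0.43,"offset":[0,0,-0.015],"turn":0},{"hand":0.43,"offset":[0,0,-0.015],"turn":0},{"hand":0.43,"offset":[0,0,-0.015],"turn":0},{"hand":0.43,"offset":[0,0,-0.009],"turn":0},{"hand":0.43,"offset":[0,0,0],"turn":0},{"hand":0.43,"offset":[0,0,0],"turn":0}]'
```

```text
247 297 [ 616.8 -211.4   26. ]
440 285 [ 750.1 -177.1   26. ]
275 192 [ 624.7 -132.4   26. ]
365 192 [ 683.1 -121.5   26. ]
272 14 [603.6 -24.4   2. ]
364 14 [661.2 -13.4   2. ]
t: 3.77
position: [670.9, -131.3, 106.8]
tcp_rot: [0.995, 0.101, 0.015, -0.005]
wrist_force: [0.5, -0.4, 1.2]
width: 0.283
```

Run:
```python
from h import *
s=robot.state(); print(s)
c=robot.capture("wrist"); cv2.imwrite("pics/wrist2.png",c["pixels"])
```

```text
{'t': 3.7667, 'joint_pos': array([ 0.1204651 ,  0.69498058, -0.01751101,  1.68057975, -0.00766828,
        0.73876349,  0.3143467 ]), 'joint_vel': array([-0.01725355, -0.0019685 , -0.00316434, -0.00979944,  0.00214336,
        0.00259747, -0.00565836]), 'joint_efforts': array([ 4.95926589e-01, -6.38785028e+01,  1.60851985e+00, -2.09241575e+01,
       -1.14805566e-02, -7.46455137e-02,  1.28009054e-02]), 'position': array([ 670.91102923, -131.31970032,  106.8451437 ]), 'tcp_rot': array([ 0.99479856,  0.10060655,  0.01507407, -0.00518863]), 'wrist_force': array([ 0.50685109, -0.38552349,  1.1510092 ]), 'moment': array([-0.029168  , -0.01359132,  0.01021791]), 'width': 0.28282769024160703}
```

View pics/wrist2.png

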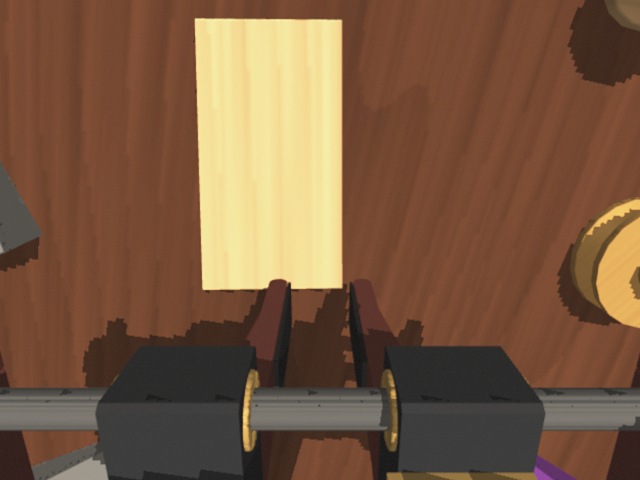

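The descent drifted sideways without contact (force about 1 N), and the fingertips are still just above the wedge. I'll back off with slower rows.

```bash
python3 -m crank '[{"hand":0.43,"offset":[-0.003,-0.006,0.002],"turn":0},{"hand":0.43,"offset":[-0.003,-0.006,0.002],"turn":0},{"hand":0.43,"offset":[-0.003,-0.006,0.002],"turn":0},{"hand":0.43,"offset":[-0.003,-0.006,0],"turn":0},{"hand":0.43,"offset":[-0.003,-0.006,0],"turn":0},{"hand":0.43,"offset":[0,-0.006,0],"turn":0},{"hand":0.43,"offset":[0,0,0],"turn":0},{"hand":0.43,"offset":[0,0,0],"turn":0},{"hand":0.43,"offset":[0,0,0],"turn":0},{"hand":0.43,"offset":[0,0,0],"turn":0}]'
cat > st.py <<'E'
from h import *
from scipy.spatial.transform import Rotation as R
s=robot.state(); r=R.from_quat(s["tcp_rot"]).as_matrix()
print("t",round(s["t"],2),"tcp",np.round(s["position"],1),"tip",np.round(s["position"]+80*r[:,2],1),"zaxis",np.round(r[:,2],3),"yaw",round(np.arctan2(r[1,0],r[0,0]),3),"F",np.round(s["wrist_force"],1),"w",round(s["width"],2))
E
python3 st.py
```

```text
t: 4.65
position: [655.3, -170.8, 116.4]
tcp_rot: [0.995, 0.1, 0.017, -0.005]
wrist_force: [0.0, 0.2, -0.9]
width: 0.282
t 4.65 tcp [ 655.3 -170.8  116.4] tip [ 658.  -169.7   36.5] zaxis [ 0.033  0.014 -0.999] yaw 0.2 F [ 0.   0.2 -0.9] w 0.28
```

```bash
python3 -m crank '[{"hand":0.43,"offset":[0,0,-0.004],"turn":0},{"hand":0.43,"offset":[0,0,-0.004],"turn":0},{"hand":0.43,"offset":[0,0,-0.004],"turn":0},{"hand":0.43,"offset":[0,0,-0.004],"turn":0},{"hand":0.43,"offset":[0,0,-0.004],"turn":0},{"hand":0.43,"offset":[0,0,0],"turn":0},{"hand":0.43,"offset":[0,0,0],"turn":0},{"hand":0.43,"offset":[0,0,0],"turn":0},{"hand":0.43,"offset":[0,0,0],"turn":0},{"hand":0.43,"offset":[0,0,0],"turn":0}]'; python3 st.py
```

```text
t: 5.48
position: [655.4, -168.4, 92.9]
tcp_rot: [0.995, 0.101, 0.016, -0.006]
wrist_force: [-0.5, -0.3, 0.4]
width: 0.287
t 5.48 tcp [ 655.4 -168.4   92.9] tip [ 657.9 -167.1   12.9] zaxis [ 0.031  0.015 -0.999] yaw 0.203 F [-0.5 -0.3  0.4] w 0.29
```

```bash
python3 -m crank '[{"hand":0.43,"offset":[0,0.003,-0.002],"turn":-0.005},{"hand":0.43,"offset":[0,0.004,-0.002],"turn":-0.005},{"hand":0.43,"offset":[0,0.004,-0.001],"turn":-0.005},{"hand":0.43,"offset":[0,0.004,0],"turn":0},{"hand":0.43,"offset":[-0.001,0.004,0],"turn":0},{"hand":0.43,"offset":[-0.001,0.003,0],"turn":0},{"hand":0.43,"offset":[0,0,0],"turn":0},{"hand":0.43,"offset":[0,0,0],"turn":0},{"hand":0.43,"offset":[0,0,0],"turn":0},{"hand":0.43,"offset":[0,0,0],"turn":0}]'; python3 st.py
python3 - <<'E'
from h import *
c=robot.capture("wrist"); cv2.imwrite("pics/wrist3.png",c["pixels"])
E
```

```text
t: 6.32
position: [653.5, -142.8, 88.2]
tcp_rot: [0.995, 0.094, 0.017, -0.006]
wrist_force: [-0.7, -0.2, -0.0]
width: 0.287
t 6.32 tcp [ 653.5 -142.8   88.2] tip [ 656.2 -141.6    8.2] zaxis [ 0.033  0.015 -0.999] yaw 0.188 F [-0.7 -0.2 -0. ] w 0.29
```

View pics/wrist3.png

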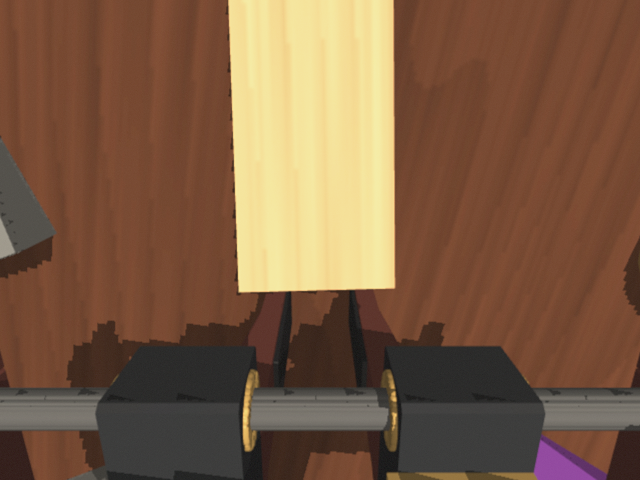

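The fingertips straddle the butt's centre line: the finger gap is at column 320 and the butt edge runs from column 240 to 395 at row 290. Starting the push now.

```bash
python3 -m crank '[{"hand":0.43,"offset":[0,0.002,0],"turn":0},{"hand":0.43,"offset":[-0.001,0.003,0],"turn":0},{"hand":0.43,"offset":[-0.001,0.004,0],"turn":0},{"hand":0.43,"offset":[-0.001,0.004,0],"turn":0},{"hand":0.43,"offset":[-0.001,0.004,0],"turn":0},{"hand":0.43,"offset":[-0.001,0.004,0],"turn":0},{"hand":0.43,"offset":[-0.001,0.004,0],"turn":0},{"hand":0.43,"offset":[-0.001,0.004,0],"turn":0},{"hand":0.43,"offset":[-0.001,0.003,0],"turn":0},{"hand":0.43,"offset":[0,0,0],"turn":0}]'; python3 st.py;  python3 - <<'E'
from h import *
c=robot.capture("wrist"); cv2.imwrite("pics/wrist4.png",c["pixels"])
E
```

```text
t: 7.2
position: [644.6, -108.2, 88.3]
tcp_rot: [0.995, 0.093, 0.017, -0.006]
wrist_force: [-0.5, -0.6, 1.2]
width: 0.284
t 7.2 tcp [ 644.6 -108.2   88.3] tip [ 647.2 -107.     8.3] zaxis [ 0.033  0.015 -0.999] yaw 0.187 F [-0.5 -0.6  1.2] w 0.28
```

View pics/wrist4.png

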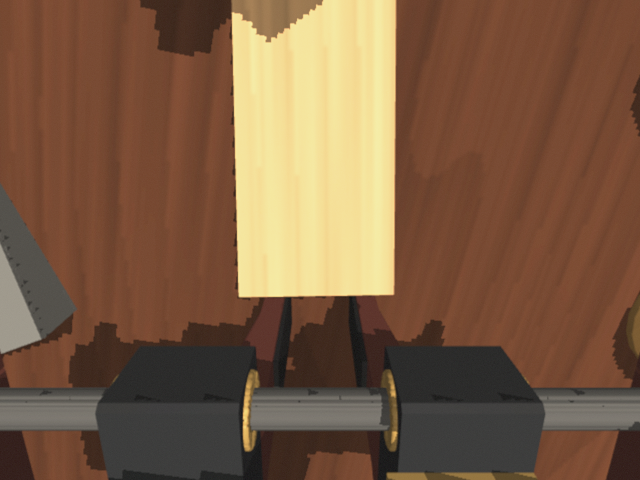

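```bash
cat > wg.py <<'E'
from h import *
import sys
from scipy.spatial.transform import Rotation as R
F=np.array([613,28.]); s0=robot.state()
for n in ["scene","side"]:
    c=robot.capture(n); cv2.imwrite(f"pics/{n}_{s0['t']:.1f}.png",c["pixels"])
    for r in robot.cut_out(c,"wedge"):
        m=r["pixels"]; P=cloud(c,m)
        if len(P)<100 or np.linalg.norm(np.median(P,0)[:2]-[630,-30])>60: continue
        A=np.c_[P[:,:2],np.ones(len(P))]; k=np.ones(len(P),bool)
        for _ in range(15):
            s=np.linalg.lstsq(A[k],P[k,2],rcond=None)[0]; k=abs(A@s-P[:,2])<2
        g=np.hypot(*s[:2]); d=-s[:2]/g; l=np.array([-d[1],d[0]])
        # origin along: plane height at origin = 14
        med=np.median(P[k][:,:2],0); a=(s[:2]@med+s[2]-14)/g; 
        lat=P[k][:,:2]@l; lo,hi=np.percentile(lat,[1,99]); o=med+d*a; o=o+l*((lo+hi)/2-o@l)
        print(n,round(r["score"],2),"grad",round(g,3),"head",round(np.arctan2(d[1],d[0]),3),"origin",np.round(o,1),"width",round(hi-lo,1),"foot ahead",np.round((F-o)@d,1),"left",np.round((F-o)@l,1))
    for t in ["corner"]:
        for r in robot.cut_out(c,t)[:1]:
            P=cloud(c,r["pixels"]); k=(P[:,2]>33)&(P[:,2]<56); A=np.c_[P[:,:2],np.ones(len(P))]
            for _ in range(15):
                s=np.linalg.lstsq(A[k],P[k,2],rcond=None)[0]; k=abs(A@s-P[:,2])<1.5
            print(n,"plate tilt along axis",round(float(s[:2]@[np.cos(1.686),np.sin(1.686)]),4),np.round(s[:2],4))
E
python3 wg.py
```

```text
scene 0.93 grad 0.214 head 1.772 origin [637.5 -48. ] width 59.1 foot ahead 79.4 left 8.8
scene plate tilt along axis 0.0487 [-0.0058  0.0483]
side 0.64 grad 0.22 head 1.718 origin [633.9 -43.4] width 61.2 foot ahead 73.7 left 10.2
side plate tilt along axis 0.0508 [-0.0055  0.0505]
```

```bash
python3 -m crank '[{"hand":0.43,"offset":[-0.001,0.003,0],"turn":0},{"hand":0.43,"offset":[-0.001,0.004,0],"turn":0},{"hand":0.43,"offset":[-0.001,0.004,0],"turn":0},{"hand":0.43,"offset":[-0.0015,0.004,0],"turn":0},{"hand":0.43,"offset":[-0.0015,0.004,0],"turn":0},{"hand":0.43,"offset":[-0.0015,0.004,0],"turn":0},{"hand":0.43,"offset":[-0.001,0.003,0],"turn":0},{"hand":0.43,"offset":[-0.001,0.003,0],"turn":0},{"hand":0.43,"offset":[-0.001,0.002,0],"turn":0},{"hand":0.43,"offset":[0,0,0],"turn":0}]'; python3 st.py;  python3 wg.py
```

```text
t: 8.38
position: [633.0, -75.4, 88.3]
tcp_rot: [0.996, 0.093, 0.017, -0.005]
wrist_force: [0.2, -1.3, 1.6]
width: 0.287
t 8.38 tcp [633.  -75.4  88.3] tip [635.7 -74.3   8.4] zaxis [ 0.034  0.014 -0.999] yaw 0.185 F [ 0.2 -1.3  1.6] w 0.29
scene 0.81 grad 0.216 head 1.721 origin [632.3 -13.3] width 48.3 foot ahead 43.7 left 12.9
side 0.88 grad 0.22 head 1.746 origin [623.  -11.1] width 59.2 foot ahead 40.3 left 3.0
side plate tilt along axis 0.051 [-0.0053  0.0508]
```

```bash
python3 -m crank '[{"hand":0.43,"offset":[-0.0005,0.002,0],"turn":0},{"hand":0.43,"offset":[-0.0005,0.002,0],"turn":0},{"hand":0.43,"offset":[-0.0005,0.002,0],"turn":0},{"hand":0.43,"offset":[-0.0005,0.002,0],"turn":0},{"hand":0.43,"offset":[-0.0005,0.002,0],"turn":0},{"hand":0.43,"offset":[-0.0005,0.002,0],"turn":0},{"hand":0.43,"offset":[-0.0005,0.002,0],"turn":0},{"hand":0.43,"offset":[0,0.002,0],"turn":0},{"hand":0.43,"offset":[0,0.002,0],"turn":0},{"hand":0.43,"offset":[0,0,0],"turn":0}]'; python3 st.py;  python3 wg.py
```

```text
t: 9.52
position: [630.9, -71.2, 89.1]
tcp_rot: [0.996, 0.087, 0.02, 0.003]
wrist_force: [0.7, 1.0, 0.1]
width: 0.28
t 9.52 tcp [630.9 -71.2  89.1] tip [634.1 -71.3   9.1] zaxis [ 0.04  -0.002 -0.999] yaw 0.174 F [0.7 1.  0.1] w 0.28
scene 0.8 grad 0.213 head 1.822 origin [635.3 -10.3] width 41.7 foot ahead 42.7 left 12.1
scene plate tilt along axis 0.0499 [-0.0044  0.0498]
side 0.59 grad 0.221 head 1.751 origin [621.9  -7.7] width 59.1 foot ahead 36.7 left 2.4
side plate tilt along axis 0.0504 [-0.0056  0.05  ]
```

```bash
python3 -m crank '[{"hand":0.43,"offset":[-0.0005,0.003,0],"turn":0},{"hand":0.43,"offset":[-0.001,0.004,0],"turn":0},{"hand":0.43,"offset":[-0.001,0.004,0],"turn":0},{"hand":0.43,"offset":[-0.001,0.004,0],"turn":0},{"hand":0.43,"offset":[-0.001,0.004,0],"turn":0},{"hand":0.43,"offset":[-0.001,0.004,0],"turn":0},{"hand":0.43,"offset":[-0.001,0.004,0],"turn":0},{"hand":0.43,"offset":[-0.001,0.004,0],"turn":0},{"hand":0.43,"offset":[-0.001,0.004,0],"turn":0},{"hand":0.43,"offset":[-0.001,0.004,0],"turn":0}]'; python3 st.py;  python3 wg.py
```

```text
t: 10.65
position: [624.6, -50.0, 91.1]
tcp_rot: [0.996, 0.079, 0.024, 0.013]
wrist_force: [1.0, -5.9, -1.5]
width: 0.285
t 10.65 tcp [624.6 -50.   91.1] tip [628.6 -51.8  11.2] zaxis [ 0.05  -0.022 -0.999] yaw 0.159 F [ 1.  -5.9 -1.5] w 0.29
scene 0.61 grad 0.238 head 1.445 origin [634.8  11.9] width 51.7 foot ahead 13.3 left 23.6
scene plate tilt along axis 0.0076 [0.0006 0.0077]
side 0.97 grad 0.233 head 1.753 origin [615.9  17.4] width 59.6 foot ahead 11.0 left 0.9
side plate tilt along axis 0.009 [-0.0009  0.0089]
```

```bash
python3 -m crank '[{"hand":0.43,"offset":[-0.0005,0.003,0],"turn":0},{"hand":0.43,"offset":[-0.001,0.004,0],"turn":0},{"hand":0.43,"offset":[-0.001,0.004,0],"turn":0},{"hand":0.43,"offset":[-0.001,0.004,0],"turn":0},{"hand":0.43,"offset":[0,0,0],"turn":0},{"hand":0.43,"offset":[0,0,0],"turn":0},{"hand":0.43,"offset":[0,0,0],"turn":0},{"hand":0.43,"offset":[0,0,0],"turn":0},{"hand":0.43,"offset":[0,0,0],"turn":0},{"hand":0.43,"offset":[0,0,0],"turn":0}]'; python3 st.py;  python3 wg.py
```

```text
t: 11.78
position: [622.3, -43.2, 91.1]
tcp_rot: [0.997, 0.076, 0.025, 0.017]
wrist_force: [1.7, -3.6, -0.5]
width: 0.286
t 11.78 tcp [622.3 -43.2  91.1] tip [626.5 -45.6  11.3] zaxis [ 0.053 -0.03  -0.998] yaw 0.153 F [ 1.7 -3.6 -0.5] w 0.29
scene 0.61 grad 0.224 head 1.881 origin [636.5  19. ] width 33.0 foot ahead 15.7 left 19.6
scene plate tilt along axis 0.0033 [0.0002 0.0034]
side 0.61 grad 0.215 head 1.714 origin [616.1  19.1] width 59.6 foot ahead 9.3 left 1.8
side plate tilt along axis 0.0035 [0.0002 0.0036]
```

```bash
python3 -m crank '[{"hand":0.43,"offset":[-0.0005,0.003,0],"turn":0},{"hand":0.43,"offset":[-0.001,0.004,0],"turn":0},{"hand":0.43,"offset":[-0.001,0.004,0],"turn":0},{"hand":0.43,"offset":[-0.001,0.004,0],"turn":0},{"hand":0.43,"offset":[-0.001,0.004,0],"turn":0},{"hand":0.43,"offset":[0,0,0],"turn":0},{"hand":0.43,"offset":[0,0,0],"turn":0},{"hand":0.43,"offset":[0,0,0],"turn":0},{"hand":0.43,"offset":[0,0,0],"turn":0},{"hand":0.43,"offset":[0,0,0],"turn":0}]'; python3 st.py;  python3 wg.py
```

```text
t: 12.92
position: [620.3, -39.3, 91.4]
tcp_rot: [0.997, 0.07, 0.028, 0.026]
wrist_force: [0.5, -5.0, -0.9]
width: 0.288
t 12.92 tcp [620.3 -39.3  91.4] tip [625.1 -43.1  11.7] zaxis [ 0.06  -0.047 -0.997] yaw 0.142 F [ 0.5 -5.  -0.9] w 0.29
scene 0.86 grad 0.214 head 1.615 origin [633.1  18.8] width 35.1 foot ahead 10.1 left 19.7
scene plate tilt along axis -0.0014 [-0.0001 -0.0014]
side plate tilt along axis -0.0002 [ 0.     -0.0002]
```

```bash
python3 -m crank '[{"hand":0.43,"offset":[-0.0005,0.003,0],"turn":0},{"hand":0.43,"offset":[-0.001,0.004,0],"turn":0},{"hand":0.43,"offset":[-0.001,0.004,0],"turn":0},{"hand":0.43,"offset":[0,0,0],"turn":0},{"hand":0.43,"offset":[0,-0.002,0],"turn":0},{"hand":0.43,"offset":[0,-0.003,0],"turn":0},{"hand":0.43,"offset":[0,-0.004,0],"turn":0},{"hand":0.43,"offset":[0,-0.004,0],"turn":0},{"hand":0.43,"offset":[0,-0.004,0],"turn":0},{"hand":0.43,"offset":[0,-0.004,0],"turn":0}]'; python3 st.py;  python3 wg.py
```

```text
t: 14.05
position: [619.0, -54.1, 91.5]
tcp_rot: [0.997, 0.069, 0.03, 0.028]
wrist_force: [0.4, 0.4, 0.8]
width: 0.284
t 14.05 tcp [619.  -54.1  91.5] tip [624.1 -58.3  11.8] zaxis [ 0.063 -0.052 -0.997] yaw 0.14 F [0.4 0.4 0.8] w 0.28
scene 0.84 grad 0.216 head 1.69 origin [631.9  19. ] width 32.2 foot ahead 11.2 left 17.7
scene plate tilt along axis -0.0003 [ 0.0001 -0.0003]
side 0.82 grad 0.213 head 1.684 origin [615.3  22.3] width 60.4 foot ahead 5.9 left 1.7
side plate tilt along axis -0.0003 [ 0.0004 -0.0002]
```

Level (tilt about 0.000) and the fingers are clear of the wedge. Before pressing the pad I'll map the tall parts of the stand.

```bash
python3 -m crank '[{"hand":1,"offset":[0,-0.008,0],"turn":0},{"hand":1,"offset":[0,-0.008,0.005],"turn":0},{"hand":1,"offset":[0,-0.004,0.012],"turn":0},{"hand":1,"offset":[0,0,0.012],"turn":0},{"hand":1,"offset":[0,0,0.012],"turn":0},{"hand":1,"offset":[0,0,0.012],"turn":0},{"hand":1,"offset":[0,0,0.012],"turn":0},{"hand":1,"offset":[0,0,0.012],"turn":0},{"hand":1,"offset":[0,0,0],"turn":0},{"hand":1,"offset":[0,0,0],"turn":0}]'; python3 st.py
python3 - <<'E'
from h import *
F=np.array([613,28.]);a=np.array([np.cos(1.686),np.sin(1.686)]);l=np.array([-a[1],a[0]])
for n in ["scene","side","wrist"]:
    c=robot.capture(n); cv2.imwrite(f"pics/{n}_p.png",c["pixels"])
    for r in robot.cut_out(c,"pad")[:1]:
        P=cloud(c,r["pixels"]); P=P[(P[:,2]>51)&(P[:,2]<60)]; print(n,"pad",round(r["score"],2),np.round(np.median(P,0),1),np.round((P.min(0)+P.max(0))/2,1))
    P=cloud(c,c["depth"]>0); q=(P[:,:2]-F)@np.c_[a,l]
    for z0,z1 in [(70,125),(125,160),(160,250)]:
        k=(P[:,2]>z0)&(P[:,2]<z1)&(q[:,0]>10)&(q[:,0]<240)&(abs(q[:,1])<120)
        if k.sum()>5: print(n,z0,z1,k.sum(),np.round(np.percentile(q[k],[0.5,5],axis=0),0).tolist(),np.round(np.percentile(q[k],[99.5],axis=0),0).tolist())
E
```

```text
t: 15.18
position: [619.9, -76.3, 180.7]
tcp_rot: [0.997, 0.069, 0.033, 0.028]
wrist_force: [0.8, 1.4, -1.3]
width: 0.001
t 15.18 tcp [619.9 -76.3 180.7] tip [625.4 -80.4 101. ] zaxis [ 0.069 -0.052 -0.996] yaw 0.14 F [ 0.8  1.4 -1.3] w 0.0
scene pad 0.67 [613.6  42.3  54. ] [612.9  41.5  54.4]
scene 70 125 1819 [[58.0, -95.0], [60.0, -87.0]] [[181.0, 94.0]]
scene 125 160 215 [[85.0, -12.0], [87.0, -10.0]] [[183.0, 10.0]]
scene 160 250 1658 [[84.0, -28.0], [85.0, -24.0]] [[195.0, 22.0]]
side 70 125 2547 [[64.0, -92.0], [81.0, -78.0]] [[189.0, 96.0]]
side 125 160 314 [[95.0, -11.0], [98.0, -2.0]] [[190.0, 11.0]]
side 160 250 2562 [[90.0, -20.0], [95.0, -8.0]] [[200.0, 28.0]]
wrist pad 0.79 [610.9  36.   54.5] [610.2  35.6  54. ]
```

View pics/wrist_p.png

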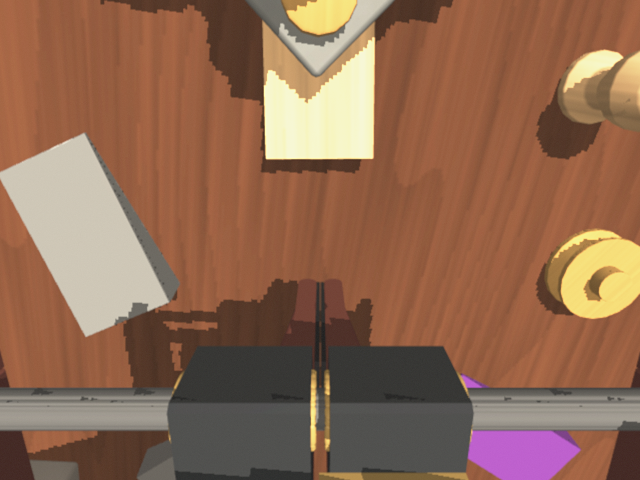

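View pics/side_p.png

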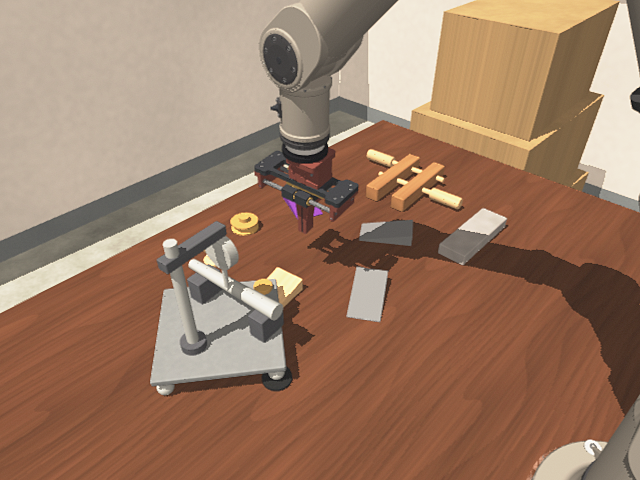

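```bash
python3 -m crank '[{"hand":1,"offset":[-0.001,0.008,0],"turn":0},{"hand":1,"offset":[-0.002,0.012,0],"turn":0},{"hand":1,"offset":[-0.002,0.012,0],"turn":0},{"hand":1,"offset":[-0.002,0.012,0],"turn":0},{"hand":1,"offset":[-0.002,0.012,0],"turn":0},{"hand":1,"offset":[-0.001,0.012,0],"turn":0},{"hand":1,"offset":[-0.001,0.012,0],"turn":0},{"hand":1,"offset":[-0.001,0.012,0],"turn":0},{"hand":1,"offset":[0,0.008,0],"turn":0},{"hand":1,"offset":[0,0,0],"turn":0}]'; python3 st.py
```

```text
t: 16.32
position: [603.8, 38.3, 176.4]
tcp_rot: [0.997, 0.071, 0.029, 0.027]
wrist_force: [-0.6, -0.9, -0.2]
width: 0.005
t 16.32 tcp [603.8  38.3 176.4] tip [608.8  34.4  96.6] zaxis [ 0.062 -0.05  -0.997] yaw 0.145 F [-0.6 -0.9 -0.2] w 0.0
```

```bash
python3 -m crank '[{"hand":1,"offset":[0.001,0.001,-0.004],"turn":0},{"hand":1,"offset":[0.001,0.001,-0.004],"turn":0},{"hand":1,"offset":[0.001,0,-0.004],"turn":0},{"hand":1,"offset":[0.001,0,-0.004],"turn":0},{"hand":1,"offset":[0,0,-0.004],"turn":0},{"hand":1,"offset":[0,0,-0.004],"turn":0},{"hand":1,"offset":[0,0,-0.003],"turn":0},{"hand":1,"offset":[0,0,-0.002],"turn":0},{"hand":1,"offset":[0,0,0],"turn":0},{"hand":1,"offset":[0,0,0],"turn":0}]'; python3 st.py
python3 - <<'E'
from h import *
for n in ["side","scene"]:
    c=robot.capture(n); x,y=(200,220) if n=="side" else (340,160)
    cv2.imwrite(f"pics/{n}_q.png",cv2.resize(c["pixels"][y:y+120,x:x+160],(800,600),interpolation=cv2.INTER_CUBIC))
E
```

```text
t: 17.15
position: [608.3, 36.5, 143.2]
tcp_rot: [0.997, 0.069, 0.028, 0.028]
wrist_force: [0.1, 0.3, 0.1]
width: 0.005
t 17.15 tcp [608.3  36.5 143.2] tip [613.1  32.3  63.4] zaxis [ 0.06  -0.053 -0.997] yaw 0.14 F [0.1 0.3 0.1] w 0.0
```

View pics/scene_q.png

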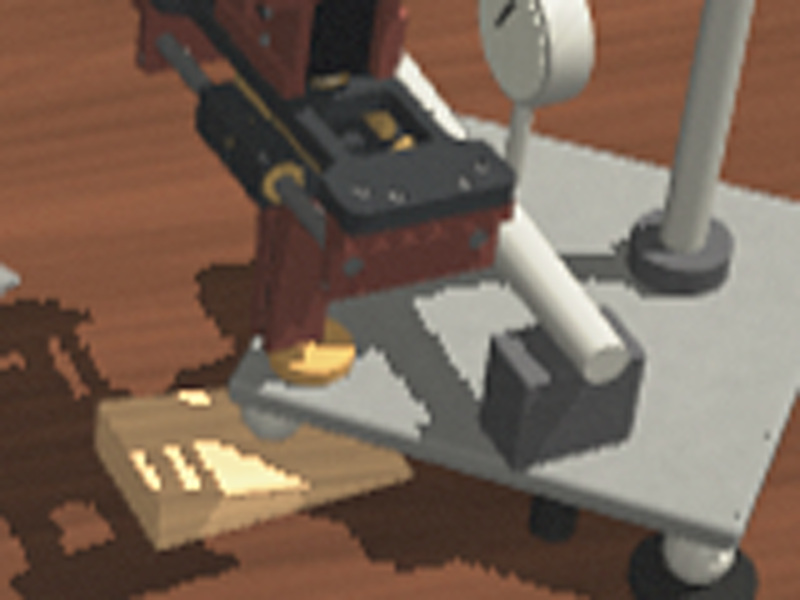

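```bash
python3 -m crank '[{"hand":1,"offset":[0,0.003,0],"turn":0},{"hand":1,"offset":[0,0.003,0],"turn":0},{"hand":1,"offset":[0,0,-0.001],"turn":0},{"hand":1,"offset":[0,0,-0.002],"turn":0},{"hand":1,"offset":[0,0,-0.002],"turn":0},{"hand":1,"offset":[0,0,-0.002],"turn":0},{"hand":1,"offset":[0,0,-0.002],"turn":0},{"hand":1,"offset":[0,0,-0.002],"turn":0},{"hand":1,"offset":[0,0,-0.002],"turn":0},{"hand":1,"offset":[0,0,-0.002],"turn":0}]'; python3 st.py
```

```text
t: 18.08
position: [609.3, 44.1, 135.3]
tcp_rot: [0.997, 0.069, 0.029, 0.028]
wrist_force: [-9.0, 0.7, 20.9]
width: 0.004
t 18.08 tcp [609.3  44.1 135.3] tip [614.3  40.   55.5] zaxis [ 0.063 -0.052 -0.997] yaw 0.139 F [-9.   0.7 20.9] w 0.0
```

```bash
python3 -m crank '[{"hand":1,"offset":[0,0,-0.001],"turn":0},{"hand":1,"offset":[0,0,-0.001],"turn":0},{"hand":1,"offset":[0,0,-0.001],"turn":0},{"hand":1,"offset":[0,0,-0.001],"turn":0},{"hand":1,"offset":[0,0,-0.001],"turn":0},{"hand":1,"offset":[0,0,-0.001],"turn":0},{"hand":1,"offset":[0,0,-0.001],"turn":0},{"hand":1,"offset":[0,0,-0.001],"turn":0},{"hand":1,"offset":[0,0,-0.001],"turn":0},{"hand":1,"offset":[0,0,-0.001],"turn":0}]'; python3 st.py; python3 wg.py
```

```text
t: 18.92
position: [609.2, 44.0, 135.5]
tcp_rot: [0.997, 0.067, 0.03, 0.027]
wrist_force: [-5.4, 0.2, 10.9]
width: 0.005
t 18.92 tcp [609.2  44.  135.5] tip [614.3  40.   55.8] zaxis [ 0.063 -0.05  -0.997] yaw 0.137 F [-5.4  0.2 10.9] w 0.0
scene 0.67 grad 0.219 head 1.66 origin [618.5  18.3] width 61.0 foot ahead 10.2 left 4.7
scene plate tilt along axis 0.0026 [-0.0004  0.0025]
side 0.92 grad 0.217 head 1.704 origin [613.7  22. ] width 57.3 foot ahead 6.1 left -0.1
side plate tilt along axis 0.0001 [0.0001 0.0001]
```

Pressed with about 11 N for 0.8 s, and the stand stayed level. I'll lift off straight up and back away.

```bash
python3 -m crank '[{"hand":1,"offset":[0,0,0.003],"turn":0},{"hand":1,"offset":[0,0,0.005],"turn":0},{"hand":1,"offset":[0,0,0.008],"turn":0},{"hand":1,"offset":[0,-0.003,0.01],"turn":0},{"hand":1,"offset":[0,-0.006,0.01],"turn":0},{"hand":1,"offset":[0,-0.01,0.01],"turn":0},{"hand":1,"offset":[0,-0.012,0.01],"turn":0},{"hand":1,"offset":[0,-0.012,0.006],"turn":0},{"hand":1,"offset":[0,-0.012,0],"turn":0},{"hand":1,"offset":[0,0,0],"turn":0}]'; python3 st.py; python3 wg.py;  python3 - <<'E'
from h import *
c=robot.capture("scene"); cv2.imwrite("pics/scene_end.png",c["pixels"])
E
```

```text
t: 20.05
position: [609.3, -18.8, 205.6]
tcp_rot: [0.997, 0.067, 0.031, 0.028]
wrist_force: [-0.0, -0.6, 0.3]
width: 0.004
t 20.05 tcp [609.3 -18.8 205.6] tip [614.6 -22.9 125.9] zaxis [ 0.066 -0.052 -0.996] yaw 0.135 F [-0.  -0.6  0.3] w 0.0
scene 0.85 grad 0.218 head 1.697 origin [617.2  17.7] width 60.4 foot ahead 10.8 left 2.9
scene plate tilt along axis 0.0016 [-0.0003  0.0015]
side 0.83 grad 0.216 head 1.663 origin [616.2  21.4] width 61.5 foot ahead 6.8 left 2.6
side plate tilt along axis 0.0002 [-0.0005  0.0002]
```

View pics/scene_end.png

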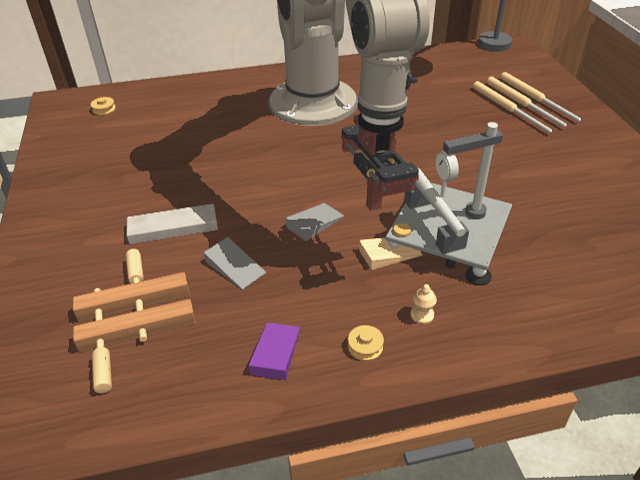

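The wedge sits under the foot at (385,250). The plate looks level, the bystanders haven't moved and the arm is clear, so I'm handing in.

```bash
python3 -c "
from cell import robot
print(robot.sign_off())"
```

```text
the job is handed in; nothing more can be done
None
```

I pushed the light-wood wedge under the short foot with both fingertips on its butt until the stand was level. Then I pressed the brass pad with the closed fingertips, backed off and handed the job in at about 20 s of the 58 s allowed.

**Last checks:**
- **Level:** the plate tilt measured 0.0002 rad (side camera) and 0.0016 rad (scene camera), down from 0.05 and under the 0.006 limit. It also stayed level during the press.
- **Wedge:** the side camera put its origin about 7 mm before the foot and the scene camera about 11 mm, both with it nearly centred. The wedge looked flat on the bench.
- **Bystanders:** they looked unmoved in the final picture; I did not re-measure their positions.
- **Arm:** it was clear of everything, with the wrist force near zero.

**Forces:** I only read the force at the end of each call, so short peaks in between are not recorded. The largest push reading was about 6 N. The pad press first read 21 N, just over the 3 to 20 N good range but well under 45 N. It then settled to 11 N by the end of a further 0.8 s. I could not measure the foot's load on the wedge directly.

**What went wrong or disagreed:**
- The first fast descent drifted about 29 mm sideways without touching anything, and I corrected it with smaller steps.
- The tool picked up a tilt of about 0.08 rad, which did not affect the job.
- While the gripper partly blocked its view, the scene camera's sideways wedge estimate was up to 20 mm off, so I used the side camera instead.

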